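# Make up two breakfast trays

## Task

Make up the two breakfast trays, with each thing standing upright in its own compartment. On the short tray put the egg cup in the compartment next to the handle and the salt shaker in the far one; on the long tray put the tea cup next to the handle, the small jam jar in the middle and the tea tin at the far end. Set each thing down rather than dropping it, and leave the pepper mill and the big jar standing where they are.

Things in the scene. Friction and masses are not known exactly. Their poses are not given: they have to be found in the camera images.
- short_tray: Short wooden tray lying on one side: a row of TWO compartments, each 70 x 70 mm inside, and a handle 70 mm long at one end (-x); 158 x 82 mm without it. Walls 6 mm, rim 14 mm high, floor 5 mm thick; immovable. Origin: underside, middle of the row; x along the row away from the handle, y across, z up. Compartment centres: x = -38 mm (next to the handle) and +38 mm (far end).
- long_tray: Long wooden tray lying on the other side: a row of THREE compartments, each 70 x 70 mm inside, and the same handle at one end (-x); 234 x 82 mm without it. Walls 6 mm, rim 14 mm high, floor 5 mm thick; immovable. Origin: underside, middle of the row; x along the row away from the handle, y across, z up. Compartment centres: x = -76 mm (next to the handle), 0 (middle) and +76 mm (far end).
- egg_cup: White ceramic egg cup on a round foot with a brown egg fixed in it, 78 mm tall in all. Foot 44 mm across, narrow stem 22 mm across from 12 to 18 mm up, bowl 48 to 50 mm across from 32 to 52 mm up (grip there, about 42 mm up), egg above it. Round; about 0.13 kg. Origin: centre of its underside, z up along its axis. 
- salt_shaker: Straight clear glass salt shaker with a domed steel cap, round, 44 mm across (cap 45 mm), 80 mm tall, glass up to 60 mm; about 0.14 kg. Origin: centre of its underside, z up along its axis. 
- tea_cup: White ceramic tea cup without a handle, open at the top, 62 mm tall, 46 mm across the foot, 54 mm at 22 mm up, 56 mm at the rim, wall 3.5 mm; about 0.15 kg. Grip it round the outside. Origin: centre of its underside, z up along its axis. 
- small_jar: The SMALL one of two amber glass jam jars with brass lids: round, 50 mm across, 70 mm tall, lid slightly narrower; grips well about 42 mm up; about 0.16 kg. Origin: centre of its underside, z up along its axis. 
- tea_tin: Plain aluminium tea tin, square, 46 x 46 mm and 72 mm tall, with a round steel lid 34 mm across that makes it 80 mm tall in all; about 0.15 kg. Grip two facing flat sides. Origin: centre of its underside, z up along its axis. x and y point square to the flat sides.
- big_jar: The BIG jam jar, stays where it is: same shape as the small one, 64 mm across, 98 mm tall. Origin: centre of its underside, z up along its axis. 
- pepper_mill: Tall turned dark wood pepper mill, stays where it is: 50 mm across the base, 136 mm tall. Origin: centre of its underside, z up along its axis. 

How it is judged:
At the end, for the whole second after the job is handed in: Each of the five things upright (0.1 rad) on the floor of its own compartment, centre within 15 mm of the compartment centre along both tray axes (all its walls allow), released and at rest; pepper mill and big jar upright, within 30 mm of their start (x of egg_cup in the frame of short_tray between -0.053 and -0.023 m and y of egg_cup in the frame of short_tray between -0.015 and 0.015 m and z of egg_cup in the frame of short_tray between 0.001 and 0.009 m and angle between each of egg_cup, salt_shaker, tea_cup, small_jar, tea_tin, pepper_mill, big_jar's own z axis and vertical below 0.1 rad and linear speed of each of egg_cup, salt_shaker, tea_cup, small_jar, tea_tin below 0.02 m/s and angular speed of each of egg_cup, salt_shaker, tea_cup, small_jar, tea_tin below 0.3 rad/s and x of salt_shaker in the frame of short_tray between 0.023 and 0.053 m and y of salt_shaker in the frame of short_tray between -0.015 and 0.015 m and z of salt_shaker in the frame of short_tray between 0.001 and 0.009 m and x of tea_cup in the frame of long_tray between -0.091 and -0.061 m and y of tea_cup in the frame of long_tray between -0.015 and 0.015 m and z of tea_cup in the frame of long_tray between 0.001 and 0.009 m and x of small_jar in the frame of long_tray between -0.015 and 0.015 m and y of small_jar in the frame of long_tray between -0.015 and 0.015 m and z of small_jar in the frame of long_tray between 0.001 and 0.009 m and x of tea_tin in the frame of long_tray between 0.061 and 0.091 m and y of tea_tin in the frame of long_tray between -0.015 and 0.015 m and z of tea_tin in the frame of long_tray between 0.001 and 0.009 m and distance of each of pepper_mill, big_jar from where it was at the start of the episode below 0.03 m); the robot touches nothing.
It fails at once if the pepper mill is knocked over or shifted by more than 30 mm (distance of pepper_mill from where it was at the start of the episode above 0.03 m or angle between pepper_mill's own z axis and vertical above 0.25 rad).
It fails at once if the big jar is knocked over or shifted by more than 30 mm (distance of big_jar from where it was at the start of the episode above 0.03 m or angle between big_jar's own z axis and vertical above 0.25 rad).
It fails at once if one of the five things is dropped or thrown (moves faster than 0.6 m/s, a fall of some 18 mm, with no finger touching it) ((linear speed of egg_cup above 0.6 m/s and contact force between egg_cup and the fingers below 0.01 N) or (linear speed of salt_shaker above 0.6 m/s and contact force between salt_shaker and the fingers below 0.01 N) or (linear speed of tea_cup above 0.6 m/s and contact force between tea_cup and the fingers below 0.01 N) or (linear speed of small_jar above 0.6 m/s and contact force between small_jar and the fingers below 0.01 N) or (linear speed of tea_tin above 0.6 m/s and contact force between tea_tin and the fingers below 0.01 N)).
It also fails if it takes over 136 s, if anything falls off the work surface, if the arm or the gripper's body presses on something with over 40 N, if the wrist force passes 120 N, or if a joint passes its speed limit or range.

## Robot

A 6-joint arm with a two-finger parallel gripper is mounted at the origin on the work surface. World frame = base frame: x ahead of the robot, y to its left, z up, the work surface at z = 0. Lengths are in m, angles in rad, forces in N, time in s.
With the tool pointing down it reaches from about 0.35 to 0.975 m from the base axis. Payload 4.9 kg.
Tool frame: the origin (TCP) lies at the very end of the fingers, on their centre line; the grasp point (between the pads) lies 19 mm behind it (ctrl.grasp_offset is the distance from the TCP to the grasp point, in m); z points along the fingers, y is the line along which they close (so a half turn about z gives the same grasp; the last joint's range is limited). The gripper opens to 85 mm and grips with 20 to 120 N. Pads are 22 mm wide; open, the fingers measure 114 mm over their backs; the gripper's body (76 mm by 85 mm) begins 54 mm behind the grasp point. The pads swing forward as they close: fully open they stand 13 mm farther back than shut.
Start: joints at [-1.275, 0.053, 1.613, -0, 1.476, -0.119], TCP at [0.252, -0.572, 0.231] pointing down, gripper open.
Joint ranges: [-3.01, 3.01], [-1.01, 2.22], [0.06, 2.58], [-1.02, 4.17], [0.09, 2.62], [-3.14, 3.14]. Speed limits (rad/s): [2.57, 2.57, 3.14, 3.14, 3.14, 3.14].

## Interface

Orientations are given as a rotation vector (axis times angle).
In Python, from station import ctrl, optics gives the robot as it stands.
- The arm moves only by the shell command python3 -m handwheel 'ROWS' [OPENING] [FORCE]. ROWS is JSON, a list of rows, each an object of numbers: "tx", "ty", "tz": the shift along the tool's x, y, z in mm; "roll": the turn about the tool's z in rad. A call has 1 to 12 rows; each row shifts and turns the commanded pose from where the row before left it, along the tool's axes as they then stand; what a row does not reach is not made up. A row lasts 1/12 s, in which the tool goes at most 41.7 mm and 7.16 degrees, less where a joint would pass 70% of its speed; a pose out of reach is approached as far as the arm can. A call with a gripper value outside its range is refused whole. OPENING is the finger opening in mm, from 0 to 85.4, set as the call begins (- or left out, the last holds). The fingers move at their own pace and stop on an object; FORCE is the grip in N (left out, the last holds). Time passes only in rows, so rows that do not move let the fingers close. It gives the time, the measured TCP pose, the force, the opening and the grip force at its end, in the units of the state.
- ctrl.get_obs(): the state, without advancing time (a new reading comes with each control period).
- optics.get_image(name): name is "side" or "top"; returns (picture, depth): 384x512x3 uint8, red, green, blue; 384x512 float32, m along the optical axis (not along the pixel's ray), 0 where there is no reading.
- optics.camera_params(name): a dict with "mtx" (3x3 intrinsics, pixels), "k1" (the pictures are not rectified: a ray, as slopes to the right and down, at radius r is drawn at 1 + k1 r^2 times it, then the intrinsics apply), "extrinsics" (4x4, takes a point from camera to world coordinates). Camera axes: x right, y down, z forward; pixel columns grow to the right and rows downward; lengths in m; the calibration is good to about 2 mm. A picture is of the moment at which its call begins. camera_params takes no time and is no camera call.
- ctrl.finish_job(): hands the job in; it is judged then, once.
The state is a dict: "t": time; "q": joint angles; "dq": joint speeds; "effort": joint torques, N m; "tool_pos": TCP position; "tool_rot": TCP orientation; "contact_force": force on the tool from outside, world axes, zero at the start; "wrist_torque": the same for the moment, N m; "opening": finger opening in m; "grip_force": force on a finger pad.
Only numpy, scipy, OpenCV 4.12 (cv2) and the standard library are available. Lean on these libraries where they do the work, as an engineer would, in place of code of your own. Each camera call takes 0.05 s, during which the arm holds its last target. There are 200 camera calls.

## Working session

There is one attempt and no reset: what is moved stays moved. The work goes in short steps, Python scripts to look and compute and a shell command to move; the robot and the scene stay as the last step left them, time stands still between calls to the robot, and variables do not carry over. Pictures are saved under pics/ and viewed, at most 14 in all, crops included, and the job is handed in when it is done.

```bash
ls; mkdir -p pics; cat > h.py <<'E'
import numpy as np, cv2
from station import ctrl, optics
E
python3 - <<'E'
from h import *
for n in ("top","side"):
    im,d=optics.get_image(n); p=optics.camera_params(n)
    np.savez(f"pics/{n}0.npz",im=im,d=d,**p)
    cv2.imwrite(f"pics/{n}0.png",cv2.resize(im[:,:,::-1],(800,600)))
    print(n,p)
print(ctrl.get_obs())
E
```

```text
pics
top {'mtx': array([[372.02021022,   0.        , 249.44983251],
       [  0.        , 372.02021022, 195.57079509],
       [  0.        ,   0.        ,   1.        ]]), 'k1': -0.11644119832266263, 'extrinsics': array([[-0.01208785, -0.98297909,  0.18331935,  0.41266835],
       [-0.99973249,  0.01549599,  0.01717014,  0.00481774],
       [-0.0197186 , -0.18306277, -0.98290345,  0.78577559],
       [ 0.        ,  0.        ,  0.        ,  1.        ]])}
side {'mtx': array([[388.96416568,   0.        , 259.54457488],
       [  0.        , 388.96416568, 196.39244555],
       [  0.        ,   0.        ,   1.        ]]), 'k1': -0.016953891109277284, 'extrinsics': array([[-0.87522599, -0.26123877,  0.40710413,  0.14130162],
       [-0.48363334,  0.4879946 , -0.7266086 ,  0.75107305],
       [-0.00884628, -0.83283586, -0.55344934,  0.60297509],
       [ 0.        ,  0.        ,  0.        ,  1.        ]])}
{'t': 0.1, 'q': array([-1.27498339e+00,  5.32438918e-02,  1.61412949e+00, -3.23784253e-05,
        1.47601511e+00, -1.18974039e-01]), 'dq': array([ 0.00110766, -0.00199575, -0.00212748, -0.0014032 , -0.00078886,
        0.0010812 ]), 'effort': array([ 9.63926723e-04, -3.94901741e+01, -3.71363068e+01, -9.45578813e-05,
        3.94356539e-03,  5.01805062e-06]), 'tool_pos': array([ 0.25171538, -0.57146211,  0.23023133]), 'tool_rot': array([-3.07252258e+00, -6.46522171e-01,  2.99355324e-04]), 'contact_force': array([ 0.50222656, -0.08312176, -0.33262478]), 'wrist_torque': array([ 0.02824729, -0.03927332,  0.00765787]), 'grip_force': 0.0, 'opening': 0.08539362655252716}
```

View pics/top0.png

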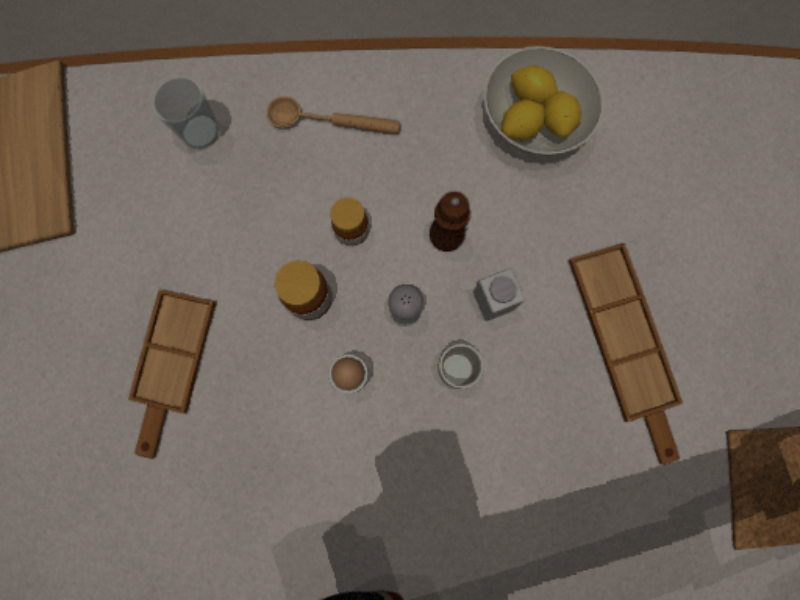

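View pics/side0.png

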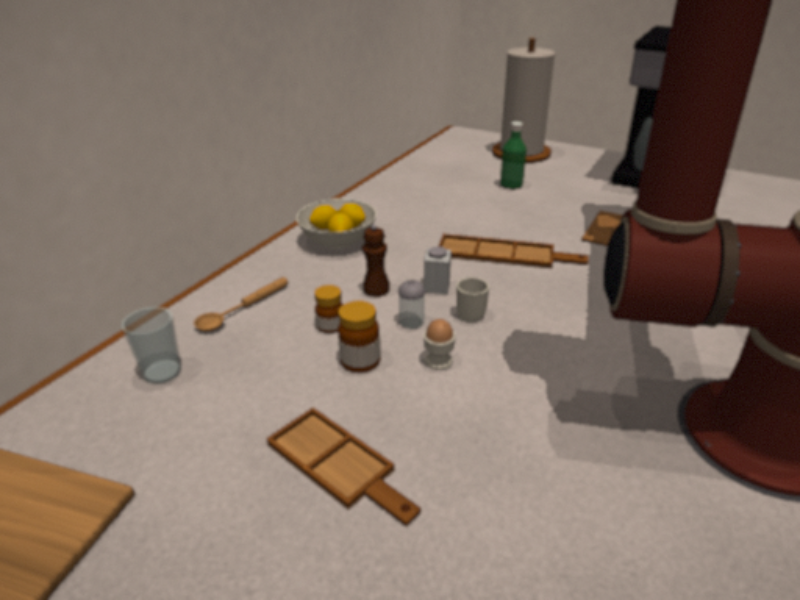

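The top view shows the egg cup at about (348,374), the salt shaker at (406,300) and the tea cup at (459,366). The tin is at (502,290), the small jar at (349,217), the big jar at (301,287) and the mill at (453,210). The short tray is on the left with its handle at (150,430), and the long tray is on the right with its handle at (660,435). The side view agrees.

```bash
cat >> h.py <<'E'
def cast(px,p,z):
    """distorted pixels (N,2) -> world points on plane z (array or scalar)"""
    D=np.array([float(p["k1"]),0,0,0]); 
    s=(np.asarray(px,float)-p["mtx"][:2,2])/[p["mtx"][0,0],p["mtx"][1,1]]
    u=s.copy()
    for _ in range(20): u=s/(1+D[0]*(u**2).sum(1,keepdims=True))
    r=np.c_[u,np.ones(len(u))]@p["extrinsics"][:3,:3].T; o=p["extrinsics"][:3,3]
    return o+r*((z-o[2])/r[:,2])[:,None]
def cloud(d,p):
    v,u=np.mgrid[:d.shape[0],:d.shape[1]]; s=(np.c_[u.ravel(),v.ravel()]-p["mtx"][:2,2])/p["mtx"][0,0]
    k=float(p["k1"]); w=s.copy()
    for _ in range(20): w=s/(1+k*(w**2).sum(1,keepdims=True))
    c=np.c_[w,np.ones(len(w))]*d.ravel()[:,None]
    P=c@p["extrinsics"][:3,:3].T+p["extrinsics"][:3,3]; P[d.ravel()==0]=np.nan
    return P.reshape(*d.shape,3)
E
python3 - <<'E'
from h import *
T=np.load("pics/top0.npz"); im=T["im"]; P=cloud(T["d"],T); S=np.load("pics/side0.npz"); Q=cloud(S["d"],S).reshape(-1,3)
print("table z", np.nanmedian(P[200:330,100:400,2]), "side", )
seeds=dict(egg=(348,374,.078,.02),salt=(406,300,.08,.01),cup=(459,366,.062,.008),tin=(502,290,.08,.012),sjar=(349,217,.07,.006),bjar=(301,287,.098,.006),mill=(453,210,.136,.02))
for n,(u,v,h,b) in seeds.items():
    c=cast([[u*.64,v*.64]],T,h*1.)[0]
    for nm,A in (("top",P.reshape(-1,3)),("side",Q)):
        near=np.hypot(*(A[:,:2]-c[:2]).T)<.045
        B=A[near]; zt=np.nanpercentile(B[:,2],99.5); B2=B[B[:,2]>h-b]
        if len(B2)<5: print(n,nm,"few",zt,len(B)); continue
        (cx,cy),r=cv2.minEnclosingCircle(B2[:,:2].astype(np.float32))
        print(n,nm,"click",c[:2].round(3),"ztop",zt.round(3),"mean",B2[:,:2].mean(0).round(4),"circ",round(cx,4),round(cy,4),round(r,4),len(B2))
hsv=cv2.cvtColor(im,cv2.COLOR_RGB2HSV)
m=((hsv[...,1]>70)).astype(np.uint8)
for n,(cu,cv_),(hu,hv),L in (("short",(172,350),(148,440),.158),("long",(625,332),(664,445),.234)):
    cc,lab=cv2.connectedComponents(cv2.medianBlur(m,3)); w=(lab==lab[int(hv*.64),int(hu*.64)]).astype(np.uint8)
    w=cv2.morphologyEx(w,cv2.MORPH_CLOSE,np.ones((9,9)))
    w=cv2.morphologyEx(w,cv2.MORPH_OPEN,cv2.getStructuringElement(cv2.MORPH_ELLIPSE,(23,23)))
    k=max(cv2.findContours(w,0,1)[0],key=cv2.contourArea)[:,0]
    X=cast(k,T,.014)[:,:2]; (cx,cy),sz,a=cv2.minAreaRect((X*1000).astype(np.float32))
    bx=cv2.boxPoints(((cx,cy),sz,a)); e=[bx[1]-bx[0],bx[2]-bx[1]]; e=max(e,key=np.linalg.norm)
    h=cast([[hu*.64,hv*.64]],T,.01)[0,:2]*1000
    if e@(np.array([cx,cy])-h)<0:e=-e
    print(n,"centre",round(cx,1),round(cy,1),"size",np.round(sz,1),"yaw",np.arctan2(e[1],e[0]).round(3))
# tin faces
c=cast([[502*.64,290*.64]],T,.08)[0]; A=P.reshape(-1,3)
B=A[(np.hypot(*(A[:,:2]-c[:2]).T)<.04)&(A[:,2]>.064)]
r=cv2.minAreaRect((B[:,:2]*1000).astype(np.float32)); print("tin rect",r)
E
```

```text
table z 0.00019077953485324706 side
egg top click [0.461 0.069] ztop 0.078 mean [0.4627 0.0709] circ 0.4633 0.0719 0.0206 349
egg side click [0.461 0.069] ztop 0.077 mean [0.4605 0.0795] circ 0.4624 0.0749 0.0195 177
salt top click [ 0.551 -0.003] ztop 0.082 mean [ 0.5514 -0.0022] circ 0.5521 -0.0027 0.0215 348
salt side click [ 0.551 -0.003] ztop 0.081 mean [0.55   0.0034] circ 0.5535 -0.0004 0.0215 121
cup top click [ 0.47  -0.068] ztop 0.064 mean [ 0.4718 -0.0716] circ 0.4707 -0.0704 0.0279 181
cup side click [ 0.47  -0.068] ztop 0.063 mean [ 0.4714 -0.0691] circ 0.4709 -0.0708 0.0293 140
tin top click [ 0.562 -0.123] ztop 0.082 mean [ 0.563  -0.1224] circ 0.5644 -0.1237 0.0302 514
tin side click [ 0.562 -0.123] ztop 0.082 mean [ 0.5616 -0.1179] circ 0.5646 -0.1226 0.0302 152
sjar top click [0.664 0.069] ztop 0.073 mean [0.6696 0.0719] circ 0.6703 0.0721 0.0227 372
sjar side click [0.664 0.069] ztop 0.072 mean [0.6693 0.0741] circ 0.6701 0.0702 0.024 155
bjar top click [0.566 0.125] ztop 0.101 mean [0.5716 0.1303] circ 0.5724 0.1308 0.0285 665
bjar side click [0.566 0.125] ztop 0.1 mean [0.5705 0.1334] circ 0.5727 0.1289 0.0303 300
mill top click [ 0.647 -0.06 ] ztop 0.135 mean [ 0.6569 -0.0617] circ 0.6596 -0.0622 0.0192 292
mill side click [ 0.647 -0.06 ] ztop 0.134 mean [ 0.6564 -0.0563] circ 0.6585 -0.0613 0.0192 92
short centre 495.4 318.4 size [ 86.5 167.1] yaw -0.228
long centre 514.0 -300.9 size [241.9  86.2] yaw 0.278
tin rect ((564.0607299804688, -123.59963989257812), (46.81369400024414, 45.32382583618164), 20.1501407623291)
```

```bash
cat > go.py <<'E'
# usage: go.py x y z theta : tool-frame shifts from present pose (after the roll)
import sys
from h import *
from scipy.spatial.transform import Rotation as R
o=ctrl.get_obs(); M=R.from_rotvec(o["tool_rot"]).as_matrix()
x,y,z,t=map(float,sys.argv[1:5])
th=np.arctan2(M[1,0],M[0,0]); r=(th-t+np.pi/2)%np.pi-np.pi/2
M2=M@R.from_rotvec([0,0,r]).as_matrix(); d=M2.T@(np.array([x,y,z])-o["tool_pos"])*1000
print("theta",th.round(3),"tilt",M[2,2].round(5),"roll",r.round(3),"shift",d.round(1),"rows",(np.linalg.norm(d)/40).round(1),"q6",o["q"][5].round(2))
E
python3 - <<'E'
from h import *
T=np.load("pics/top0.npz"); g=cv2.cvtColor(T["im"],cv2.COLOR_RGB2GRAY).astype(np.float32)
E=np.linalg.inv(T["extrinsics"]); rv=cv2.Rodrigues(E[:3,:3])[0]
def samp(W):
    px=cv2.projectPoints(W,rv,E[:3,3],T["mtx"],np.array([float(T["k1"]),0,0,0]))[0][:,0].astype(np.float32)
    return cv2.remap(g,px[:,:1],px[:,1:],cv2.INTER_LINEAR)[:,0]
for n,c,a,L in (("short",(.4954,.3184),-.228,.079),("long",(.514,-.3009),.278,.117)):
    e=np.array([np.cos(a),np.sin(a)]);f=np.array([-e[1],e[0]])
    def prof(ax,ts,ws):
        out=[]
        for t in ts:
            pts=[np.r_[np.array(c)+(e*t+f*w if ax==0 else f*t+e*w),.014] for w in ws]; out.append(samp(np.array(pts)).mean())
        return np.array(out)
    ts=np.arange(-L-.014,L+.014,.002); print(n,"x",*[f"{t*1000:.0f}:{v:.0f}" for t,v in zip(ts,prof(0,ts,np.linspace(-.025,.025,15)))])
    ts=np.arange(-.052,.053,.002)
    for w0 in (-L+.02,L-.04): print("y",round(w0,3),*[f"{t*1000:.0f}:{v:.0f}" for t,v in zip(ts,prof(1,ts,np.linspace(w0,w0+.02,9)))])
print("off",ctrl.grasp_offset)
E
python3 go.py .471 -.0705 .15 .278
```

```text
short x -93:84 -91:84 -89:86 -87:85 -85:84 -83:86 -81:86 -79:85 -77:82 -75:75 -73:67 -71:63 -69:54 -67:70 -65:91 -63:96 -61:97 -59:97 -57:97 -55:97 -53:98 -51:98 -49:97 -47:97 -45:98 -43:98 -41:98 -39:98 -37:98 -35:98 -33:98 -31:98 -29:99 -27:98 -25:98 -23:98 -21:98 -19:98 -17:98 -15:98 -13:98 -11:98 -9:99 -7:99 -5:99 -3:98 -1:96 1:82 3:68 5:64 7:62 9:81 11:96 13:99 15:98 17:98 19:98 21:98 23:98 25:98 27:97 29:97 31:97 33:97 35:97 37:96 39:96 41:97 43:96 45:97 47:96 49:95 51:96 53:96 55:96 57:96 59:96 61:96 63:95 65:95 67:95 69:95 71:96 73:95 75:88 77:62 79:60 81:66 83:76 85:106 87:122 89:121 91:120
y -0.059 -52:122 -50:121 -48:122 -46:117 -44:87 -42:37 -40:31 -38:51 -36:70 -34:76 -32:90 -30:100 -28:99 -26:96 -24:96 -22:95 -20:93 -18:94 -16:98 -14:101 -12:100 -10:97 -8:96 -6:95 -4:95 -2:98 0:99 2:97 4:95 6:94 8:97 10:98 12:99 14:100 16:102 18:103 20:102 22:98 24:98 26:97 28:96 30:97 32:87 34:49 36:32 38:52 40:70 42:82 44:105 46:118 48:120 50:121 52:121
y 0.039 -52:123 -50:123 -48:122 -46:115 -44:84 -42:40 -40:33 -38:53 -36:70 -34:78 -32:92 -30:100 -28:99 -26:96 -24:96 -22:97 -20:96 -
[... 1217 characters left out ...]
6:98 -24:96 -22:95 -20:92 -18:91 -16:92 -14:96 -12:100 -10:101 -8:100 -6:100 -4:95 -2:92 0:94 2:95 4:94 6:91 8:91 10:93 12:96 14:96 16:97 18:99 20:99 22:98 24:95 26:96 28:95 30:93 32:87 34:75 36:68 38:55 40:32 42:41 44:88 46:117 48:122 50:123 52:122
y 0.077 -52:119 -50:119 -48:119 -46:117 -44:102 -42:79 -40:65 -38:49 -36:35 -34:62 -32:93 -30:100 -28:99 -26:98 -24:94 -22:94 -20:96 -18:96 -16:95 -14:95 -12:93 -10:91 -8:90 -6:90 -4:90 -2:90 0:92 2:94 4:95 6:96 8:97 10:97 12:96 14:96 16:97 18:99 20:102 22:101 24:102 26:104 28:107 30:106 32:92 34:72 36:64 38:50 40:32 42:53 44:98 46:120 48:123 50:122 52:122
off 0.0187
theta 0.415 tilt -1.0 roll 0.137 shift [ 348.4 -421.4   81. ] rows 13.8 q6 -0.12
```

```bash
python3 -m handwheel '[{"roll":0.068},{"roll":0.069},{"tx":12,"ty":-15},{"tx":24,"ty":-30},{"tx":24,"ty":-30},{"tx":24,"ty":-30},{"tx":24,"ty":-30},{"tx":24,"ty":-30},{"tx":24,"ty":-30},{"tx":24,"ty":-30},{"tx":24,"ty":-30},{"tx":24,"ty":-30}]' 85 40
python3 -m handwheel '[{"tx":24,"ty":-30},{"tx":24,"ty":-30},{"tx":24,"ty":-30},{"tx":24,"ty":-30},{"tx":24,"ty":-15},{},{}]'
python3 go.py .471 -.0705 .15 .278
```

```text
theta 0.415 tilt -1.0 roll 0.137 shift [ 348.4 -421.4   81. ] rows 13.8 q6 -0.12$[0]: bad value
$[0]: bad value
```

```bash
python3 -m handwheel '[{"tx":0,"ty":0,"tz":0,"roll":0.068}]' 85 40; python3 -m handwheel --help | head -20
```

```text
t: 0.18
tool_pos: [0.2517, -0.5716, 0.2304]
tool_rot: [-3.093, -0.54, 0.0]
contact_force: [0.3, -1.2, -0.1]
opening: 0.0849
grip_force: 0.0invalid input: not JSON, or not a number
```

```bash
python3 -m handwheel '[{"tx":0,"ty":0,"tz":0,"roll":0.069},{"tx":12,"ty":-15,"tz":0,"roll":0},{"tx":24,"ty":-30,"tz":0,"roll":0},{"tx":24,"ty":-30,"tz":0,"roll":0},{"tx":24,"ty":-30,"tz":0,"roll":0},{"tx":24,"ty":-30,"tz":0,"roll":0},{"tx":24,"ty":-30,"tz":0,"roll":0},{"tx":24,"ty":-30,"tz":0,"roll":0},{"tx":24,"ty":-30,"tz":0,"roll":0},{"tx":24,"ty":-30,"tz":0,"roll":0},{"tx":24,"ty":-30,"tz":0,"roll":0}]'
python3 -m handwheel '[{"tx":24,"ty":-30,"tz":0,"roll":0},{"tx":24,"ty":-30,"tz":0,"roll":0},{"tx":24,"ty":-30,"tz":0,"roll":0},{"tx":24,"ty":-30,"tz":0,"roll":0},{"tx":24,"ty":-15,"tz":0,"roll":0},{"tx":0,"ty":0,"tz":0,"roll":0},{"tx":0,"ty":0,"tz":0,"roll":0}]'
python3 go.py .471 -.0705 .022 .278
```

```text
t: 1.1
tool_pos: [0.393, -0.2335, 0.2309]
tool_rot: [-3.111, -0.434, 0.0]
contact_force: [1.3, -0.7, -0.2]
opening: 0.0852
grip_force: 0.0
t: 1.68
tool_pos: [0.4714, -0.0715, 0.2308]
tool_rot: [-3.11, -0.44, 0.002]
contact_force: [-0.3, -0.5, -0.7]
opening: 0.0851
grip_force: 0.0
theta 0.281 tilt -1.0 roll 0.003 shift [ 1.000e-01 -9.000e-01  2.088e+02] rows 5.2 q6 0.98
```

```bash
python3 -m handwheel '[{"tx":0,"ty":-1,"tz":20,"roll":0},{"tx":0,"ty":0,"tz":35,"roll":0},{"tx":0,"ty":0,"tz":40,"roll":0},{"tx":0,"ty":0,"tz":40,"roll":0},{"tx":0,"ty":0,"tz":35,"roll":0},{"tx":0,"ty":0,"tz":25,"roll":0},{"tx":0,"ty":0,"tz":14,"roll":0},{"tx":0,"ty":0,"tz":0,"roll":0},{"tx":0,"ty":0,"tz":0,"roll":0}]'
python3 -m handwheel '[{"tx":0,"ty":0,"tz":0,"roll":0},{"tx":0,"ty":0,"tz":0,"roll":0},{"tx":0,"ty":0,"tz":0,"roll":0},{"tx":0,"ty":0,"tz":0,"roll":0},{"tx":0,"ty":0,"tz":0,"roll":0},{"tx":0,"ty":0,"tz":0,"roll":0},{"tx":0,"ty":0,"tz":0,"roll":0},{"tx":0,"ty":0,"tz":0,"roll":0},{"tx":0,"ty":0,"tz":0,"roll":0},{"tx":0,"ty":0,"tz":0,"roll":0}]' 30 40
python3 go.py .4458 -.3231 .15 .278
```

```text
t: 2.43
tool_pos: [0.4699, -0.0724, 0.0216]
tool_rot: [-3.111, -0.432, 0.004]
contact_force: [-0.7, -0.7, 0.1]
opening: 0.085
grip_force: 0.0
t: 3.27
tool_pos: [0.4726, -0.0723, 0.0244]
tool_rot: [3.109, 0.435, 0.004]
contact_force: [-1.7, -0.8, 6.4]
opening: 0.0539
grip_force: 41.7
theta 0.278 tilt -0.99999 roll 0.0 shift [ -94.3  234.1 -125.3] rows 7.0 q6 0.99
```

```bash
python3 -m handwheel '[{"tx":0,"ty":0,"tz":-8,"roll":0},{"tx":0,"ty":0,"tz":-20,"roll":0},{"tx":0,"ty":0,"tz":-30,"roll":0},{"tx":-7,"ty":18,"tz":-30,"roll":0},{"tx":-13,"ty":32,"tz":-12,"roll":0},{"tx":-14,"ty":34,"tz":0,"roll":0},{"tx":-14,"ty":34,"tz":0,"roll":0},{"tx":-14,"ty":34,"tz":0,"roll":0},{"tx":-14,"ty":34,"tz":0,"roll":0},{"tx":-13,"ty":32,"tz":0,"roll":0},{"tx":-5,"ty":16,"tz":0,"roll":0}]'
python3 -m handwheel '[{"tx":0,"ty":0,"tz":0,"roll":0},{"tx":0,"ty":0,"tz":0,"roll":0},{"tx":0,"ty":0,"tz":0,"roll":0},{"tx":0,"ty":0,"tz":0,"roll":0}]'
python3 go.py .4458 -.3231 .033 .278
```

```text
t: 4.18
tool_pos: [0.444, -0.3259, 0.123]
tool_rot: [3.11, 0.431, 0.0]
contact_force: [0.1, -0.1, -0.6]
opening: 0.0541
grip_force: 42.8
t: 4.52
tool_pos: [0.445, -0.3209, 0.122]
tool_rot: [-3.11, -0.437, 0.0]
contact_force: [-0.6, -0.1, -2.4]
opening: 0.0541
grip_force: 42.9
theta 0.279 tilt -1.0 roll 0.001 shift [ 0.2  2.4 89. ] rows 2.2 q6 0.53
```

```bash
python3 -m handwheel '[{"tx":0,"ty":1,"tz":15,"roll":0},{"tx":0,"ty":1,"tz":25,"roll":0},{"tx":0,"ty":0,"tz":22,"roll":0},{"tx":0,"ty":0,"tz":14,"roll":0},{"tx":0,"ty":0,"tz":8,"roll":0},{"tx":0,"ty":0,"tz":4,"roll":0},{"tx":0,"ty":0,"tz":0,"roll":0},{"tx":0,"ty":0,"tz":0,"roll":0}]'
python3 -m handwheel '[{"tx":0,"ty":0,"tz":2,"roll":0},{"tx":0,"ty":0,"tz":0,"roll":0},{"tx":0,"ty":0,"tz":0,"roll":0}]'
python3 -m handwheel '[{"tx":0,"ty":0,"tz":2,"roll":0},{"tx":0,"ty":0,"tz":0,"roll":0},{"tx":0,"ty":0,"tz":0,"roll":0}]'
```

```text
t: 5.18
tool_pos: [0.4461, -0.3245, 0.0352]
tool_rot: [3.11, 0.436, 0.001]
contact_force: [0.8, 0.7, -2.0]
opening: 0.0538
grip_force: 42.8
t: 5.43
tool_pos: [0.4458, -0.3248, 0.0331]
tool_rot: [3.11, 0.435, 0.001]
contact_force: [0.2, -0.1, -1.6]
opening: 0.054
grip_force: 42.8
t: 5.68
tool_pos: [0.4453, -0.3244, 0.0303]
tool_rot: [-3.111, -0.435, 0.0]
contact_force: [-0.6, 0.1, -1.8]
opening: 0.054
grip_force: 42.8
```

```bash
python3 -m handwheel '[{"tx":0,"ty":0,"tz":1,"roll":0},{"tx":0,"ty":0,"tz":0,"roll":0},{"tx":0,"ty":0,"tz":0,"roll":0}]'
python3 -m handwheel '[{"tx":0,"ty":0,"tz":1.5,"roll":0},{"tx":0,"ty":0,"tz":0,"roll":0},{"tx":0,"ty":0,"tz":0,"roll":0}]'
```

```text
t: 5.93
tool_pos: [0.4455, -0.3246, 0.0296]
tool_rot: [3.111, 0.435, 0.0]
contact_force: [-1.4, 0.4, 1.0]
opening: 0.0534
grip_force: 42.9
t: 6.18
tool_pos: [0.4458, -0.3246, 0.0295]
tool_rot: [-3.111, -0.435, 0.0]
contact_force: [-4.1, 3.7, 10.6]
opening: 0.0537
grip_force: 43.6
```

```bash
python3 -m handwheel '[{"tx":0,"ty":0,"tz":0,"roll":0},{"tx":0,"ty":0,"tz":0,"roll":0},{"tx":0,"ty":0,"tz":0,"roll":0},{"tx":0,"ty":0,"tz":0,"roll":0},{"tx":0,"ty":0,"tz":-8,"roll":0},{"tx":0,"ty":0,"tz":-20,"roll":0},{"tx":0,"ty":0,"tz":-35,"roll":0},{"tx":0,"ty":0,"tz":-40,"roll":0},{"tx":0,"ty":0,"tz":-40,"roll":0},{"tx":0,"ty":0,"tz":-20,"roll":0},{"tx":0,"ty":0,"tz":0,"roll":0},{"tx":0,"ty":0,"tz":0,"roll":0}]' 72 40
python3 go.py .564 -.1235 .17 .352
```

```text
t: 7.18
tool_pos: [0.4462, -0.3252, 0.1933]
tool_rot: [3.108, 0.434, 0.004]
contact_force: [-0.1, 0.4, -0.8]
opening: 0.0718
grip_force: 0.0
theta 0.278 tilt -0.99999 roll -0.074 shift [ 180.1 -148.8   23. ] rows 5.9 q6 0.53
```

```bash
python3 -m handwheel '[{"tx":0,"ty":0,"tz":0,"roll":-0.074},{"tx":15,"ty":-13,"tz":0,"roll":0},{"tx":30,"ty":-25,"tz":0,"roll":0},{"tx":30,"ty":-25,"tz":0,"roll":0},{"tx":30,"ty":-25,"tz":0,"roll":0},{"tx":30,"ty":-25,"tz":0,"roll":0},{"tx":30,"ty":-24,"tz":0,"roll":0},{"tx":15,"ty":-12,"tz":0,"roll":0},{"tx":0,"ty":0,"tz":0,"roll":0},{"tx":0,"ty":0,"tz":0,"roll":0},{"tx":0,"ty":0,"tz":0,"roll":0}]' 85
python3 go.py .564 -.1235 .022 .352; python3 - <<'E'
from h import *
im,d=optics.get_image("side"); cv2.imwrite("pics/side1.png",cv2.resize(im[100:300,150:400,::-1],(750,600)))
E
```

```text
t: 8.1
tool_pos: [0.5619, -0.1228, 0.1891]
tool_rot: [-3.092, -0.549, 0.004]
contact_force: [-0.6, -0.3, -0.9]
opening: 0.0848
grip_force: 0.0
theta 0.351 tilt -1.0 roll -0.001 shift [  2.1   1.6 167.1] rows 4.2 q6 0.88
```

View pics/side1.png

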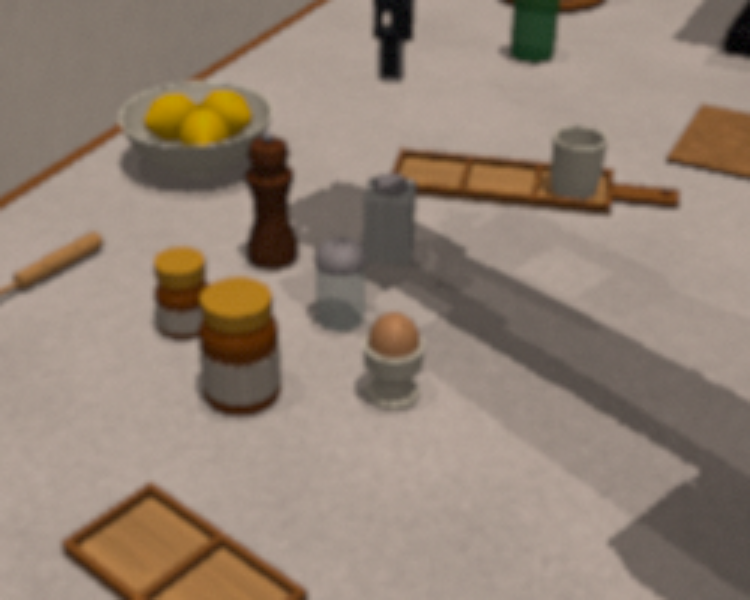

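The cup stands upright in the handle compartment at about (578,162), and nothing else has moved. Next is the tin.

```bash
python3 -m handwheel '[{"tx":1.5,"ty":1,"tz":20,"roll":0},{"tx":0,"ty":0,"tz":35,"roll":0},{"tx":0,"ty":0,"tz":40,"roll":0},{"tx":0,"ty":0,"tz":35,"roll":0},{"tx":0,"ty":0,"tz":22,"roll":0},{"tx":0,"ty":0,"tz":13,"roll":0},{"tx":0,"ty":0,"tz":0,"roll":0},{"tx":0,"ty":0,"tz":0,"roll":0}]'
python3 -m handwheel '[{"tx":0,"ty":0,"tz":0,"roll":0},{"tx":0,"ty":0,"tz":0,"roll":0},{"tx":0,"ty":0,"tz":0,"roll":0},{"tx":0,"ty":0,"tz":0,"roll":0},{"tx":0,"ty":0,"tz":0,"roll":0},{"tx":0,"ty":0,"tz":0,"roll":0},{"tx":0,"ty":0,"tz":0,"roll":0},{"tx":0,"ty":0,"tz":0,"roll":0},{"tx":0,"ty":0,"tz":0,"roll":0},{"tx":0,"ty":0,"tz":0,"roll":0}]' 30 40
python3 go.py .592 -.2813 .12 .278
```

```text
t: 8.82
tool_pos: [0.5646, -0.1238, 0.026]
tool_rot: [-3.093, -0.548, 0.001]
contact_force: [0.7, -0.4, 0.6]
opening: 0.0851
grip_force: 0.0
t: 9.65
tool_pos: [0.5663, -0.1235, 0.0279]
tool_rot: [3.091, 0.55, 0.004]
contact_force: [-0.8, -0.7, 7.6]
opening: 0.0457
grip_force: 41.8
theta 0.352 tilt -0.99999 roll 0.074 shift [-18.3 159.  -91.8] rows 4.6 q6 0.88
```

```bash
python3 -m handwheel '[{"tx":0,"ty":0,"tz":-8,"roll":0},{"tx":0,"ty":0,"tz":-20,"roll":0},{"tx":0,"ty":0,"tz":-30,"roll":0},{"tx":0,"ty":0,"tz":-25,"roll":0.074},{"tx":-2,"ty":16,"tz":-8,"roll":0},{"tx":-3,"ty":32,"tz":0,"roll":0},{"tx":-4,"ty":33,"tz":0,"roll":0},{"tx":-4,"ty":33,"tz":0,"roll":0},{"tx":-4,"ty":30,"tz":0,"roll":0},{"tx":-1,"ty":15,"tz":0,"roll":0},{"tx":0,"ty":0,"tz":0,"roll":0},{"tx":0,"ty":0,"tz":0,"roll":0}]'
python3 go.py .592 -.2813 .037 .278
```

```text
t: 10.65
tool_pos: [0.5904, -0.2812, 0.1157]
tool_rot: [-3.11, -0.433, 0.002]
contact_force: [0.1, -0.1, -2.4]
opening: 0.0457
grip_force: 41.7
theta 0.277 tilt -1.0 roll -0.001 shift [ 1.6  0.7 78.7] rows 2.0 q6 0.74
```

```bash
python3 -m handwheel '[{"tx":1,"ty":0.5,"tz":15,"roll":0},{"tx":0,"ty":0,"tz":25,"roll":0},{"tx":0,"ty":0,"tz":22,"roll":0},{"tx":0,"ty":0,"tz":12,"roll":0},{"tx":0,"ty":0,"tz":5,"roll":0},{"tx":0,"ty":0,"tz":0,"roll":0},{"tx":0,"ty":0,"tz":0,"roll":0},{"tx":0,"ty":0,"tz":0,"roll":0}]'
python3 -m handwheel '[{"tx":0,"ty":0,"tz":2,"roll":0},{"tx":0,"ty":0,"tz":0,"roll":0},{"tx":0,"ty":0,"tz":0,"roll":0}]'
python3 -m handwheel '[{"tx":0,"ty":0,"tz":1.5,"roll":0},{"tx":0,"ty":0,"tz":0,"roll":0},{"tx":0,"ty":0,"tz":0,"roll":0}]'
```

```text
t: 11.32
tool_pos: [0.5933, -0.2814, 0.0396]
tool_rot: [3.109, 0.435, 0.004]
contact_force: [0.2, -0.2, -0.7]
opening: 0.0454
grip_force: 41.6
t: 11.57
tool_pos: [0.5926, -0.2813, 0.0366]
tool_rot: [3.111, 0.435, 0.001]
contact_force: [0.8, -0.1, -1.5]
opening: 0.0453
grip_force: 41.6
t: 11.82
tool_pos: [0.592, -0.2809, 0.0342]
tool_rot: [-3.111, -0.435, 0.0]
contact_force: [-0.5, -1.0, -2.0]
opening: 0.0453
grip_force: 41.6
```

```bash
python3 -m handwheel '[{"tx":0,"ty":0,"tz":1,"roll":0},{"tx":0,"ty":0,"tz":0,"roll":0},{"tx":0,"ty":0,"tz":0,"roll":0}]'
python3 -m handwheel '[{"tx":0,"ty":0,"tz":1,"roll":0},{"tx":0,"ty":0,"tz":0,"roll":0},{"tx":0,"ty":0,"tz":0,"roll":0}]'
```

```text
t: 12.07
tool_pos: [0.5921, -0.2809, 0.0332]
tool_rot: [-3.111, -0.435, 0.0]
contact_force: [0.2, 0.1, -2.1]
opening: 0.0458
grip_force: 41.6
t: 12.32
tool_pos: [0.5923, -0.2811, 0.033]
tool_rot: [3.111, 0.435, 0.0]
contact_force: [-1.3, 1.5, 3.1]
opening: 0.0456
grip_force: 42.0
```

```bash
python3 -m handwheel '[{"tx":0,"ty":0,"tz":0.5,"roll":0},{"tx":0,"ty":0,"tz":0,"roll":0},{"tx":0,"ty":0,"tz":0,"roll":0},{"tx":0,"ty":0,"tz":0,"roll":0},{"tx":0,"ty":0,"tz":-8,"roll":0},{"tx":0,"ty":0,"tz":-20,"roll":0},{"tx":0,"ty":0,"tz":-35,"roll":0},{"tx":0,"ty":0,"tz":-40,"roll":0},{"tx":0,"ty":0,"tz":-40,"roll":0},{"tx":0,"ty":0,"tz":-27,"roll":0},{"tx":0,"ty":0,"tz":0,"roll":0},{"tx":0,"ty":0,"tz":0,"roll":0}]' 66 40
python3 go.py .670 .0715 .2 .278
```

```text
t: 13.32
tool_pos: [0.5936, -0.2818, 0.2058]
tool_rot: [3.107, 0.434, 0.008]
contact_force: [-0.5, 0.5, -1.3]
opening: 0.0655
grip_force: 0.0
theta 0.278 tilt -0.99998 roll -0.0 shift [ 170.4 -318.8    5. ] rows 9.0 q6 0.74
```

```bash
python3 -m handwheel '[{"tx":8,"ty":-15,"tz":0,"roll":0},{"tx":18,"ty":-33,"tz":0,"roll":0},{"tx":18,"ty":-33,"tz":0,"roll":0},{"tx":18,"ty":-33,"tz":0,"roll":0},{"tx":18,"ty":-33,"tz":0,"roll":0},{"tx":18,"ty":-33,"tz":0,"roll":0},{"tx":18,"ty":-33,"tz":0,"roll":0},{"tx":18,"ty":-33,"tz":0,"roll":0},{"tx":18,"ty":-33,"tz":0,"roll":0},{"tx":13,"ty":-25,"tz":0,"roll":0},{"tx":6,"ty":-14,"tz":0,"roll":0},{"tx":0,"ty":0,"tz":0,"roll":0}]' 85
python3 -m handwheel '[{"tx":0,"ty":0,"tz":0,"roll":0},{"tx":0,"ty":0,"tz":0,"roll":0},{"tx":0,"ty":0,"tz":0,"roll":0}]'
python3 go.py .670 .0715 .022 .278
```

```text
t: 14.32
tool_pos: [0.6682, 0.0754, 0.1994]
tool_rot: [-3.109, -0.441, 0.006]
contact_force: [-0.5, -0.1, -0.7]
opening: 0.0855
grip_force: 0.0
t: 14.57
tool_pos: [0.6691, 0.0702, 0.2013]
tool_rot: [3.111, 0.432, -0.002]
contact_force: [0.2, -0.5, 1.1]
opening: 0.0851
grip_force: 0.0
theta 0.276 tilt -1.0 roll -0.002 shift [  1.4  -1.  179.3] rows 4.5 q6 1.29
```

```bash
python3 -m handwheel '[{"tx":1,"ty":-1,"tz":20,"roll":0},{"tx":0,"ty":0,"tz":35,"roll":0},{"tx":0,"ty":0,"tz":40,"roll":0},{"tx":0,"ty":0,"tz":38,"roll":0},{"tx":0,"ty":0,"tz":28,"roll":0},{"tx":0,"ty":0,"tz":16,"roll":0},{"tx":0,"ty":0,"tz":0,"roll":0},{"tx":0,"ty":0,"tz":0,"roll":0}]'
python3 -m handwheel '[{"tx":0,"ty":0,"tz":0,"roll":0},{"tx":0,"ty":0,"tz":0,"roll":0},{"tx":0,"ty":0,"tz":0,"roll":0},{"tx":0,"ty":0,"tz":0,"roll":0},{"tx":0,"ty":0,"tz":0,"roll":0},{"tx":0,"ty":0,"tz":0,"roll":0},{"tx":0,"ty":0,"tz":0,"roll":0},{"tx":0,"ty":0,"tz":0,"roll":0},{"tx":0,"ty":0,"tz":0,"roll":0},{"tx":0,"ty":0,"tz":0,"roll":0}]' 30 40
python3 go.py .5189 -.3022 .19 .278
```

```text
t: 15.23
tool_pos: [0.6701, 0.0721, 0.0248]
tool_rot: [-3.112, -0.433, 0.001]
contact_force: [-0.2, -0.6, 1.1]
opening: 0.0845
grip_force: 0.0
t: 16.07
tool_pos: [0.6723, 0.0729, 0.0281]
tool_rot: [3.11, 0.435, 0.008]
contact_force: [-0.5, -1.2, 6.3]
opening: 0.0475
grip_force: 42.0
theta 0.278 tilt -0.99999 roll 0.0 shift [-249.6  318.9 -162.5] rows 10.9 q6 1.29
```

```bash
python3 -m handwheel '[{"tx":0,"ty":0,"tz":-8,"roll":0},{"tx":0,"ty":0,"tz":-20,"roll":0},{"tx":0,"ty":0,"tz":-35,"roll":0},{"tx":0,"ty":0,"tz":-40,"roll":0},{"tx":0,"ty":0,"tz":-38,"roll":0},{"tx":0,"ty":0,"tz":-21,"roll":0},{"tx":0,"ty":0,"tz":0,"roll":0},{"tx":0,"ty":0,"tz":0,"roll":0}]'
python3 -m handwheel '[{"tx":-12,"ty":15,"tz":0,"roll":0},{"tx":-23,"ty":29,"tz":0,"roll":0},{"tx":-23,"ty":30,"tz":0,"roll":0},{"tx":-24,"ty":30,"tz":0,"roll":0},{"tx":-24,"ty":30,"tz":0,"roll":0},{"tx":-24,"ty":30,"tz":0,"roll":0},{"tx":-24,"ty":30,"tz":0,"roll":0},{"tx":-24,"ty":30,"tz":0,"roll":0},{"tx":-24,"ty":30,"tz":0,"roll":0},{"tx":-24,"ty":30,"tz":0,"roll":0},{"tx":-16,"ty":22,"tz":0,"roll":0},{"tx":-8,"ty":13,"tz":0,"roll":0}]'
python3 -m handwheel '[{"tx":0,"ty":0,"tz":0,"roll":0},{"tx":0,"ty":0,"tz":0,"roll":0},{"tx":0,"ty":0,"tz":0,"roll":0},{"tx":0,"ty":0,"tz":0,"roll":0}]'
python3 go.py .5189 -.3022 .037 .278
```

```text
t: 16.73
tool_pos: [0.6709, 0.073, 0.1891]
tool_rot: [3.111, 0.435, 0.006]
contact_force: [-0.4, -0.2, -1.9]
opening: 0.0477
grip_force: 41.7
t: 17.73
tool_pos: [0.5142, -0.3041, 0.1834]
tool_rot: [-3.109, -0.43, 0.007]
contact_force: [0.5, 0.7, -2.1]
opening: 0.048
grip_force: 41.8
t: 18.07
tool_pos: [0.5174, -0.3008, 0.1859]
tool_rot: [-3.11, -0.437, 0.001]
contact_force: [0.0, 0.3, -1.7]
opening: 0.0475
grip_force: 41.8
theta 0.28 tilt -1.0 roll 0.002 shift [  1.1   2.  148.9] rows 3.7 q6 0.64
```

```bash
python3 -m handwheel '[{"tx":1,"ty":1,"tz":15,"roll":0},{"tx":0,"ty":0,"tz":30,"roll":0},{"tx":0,"ty":0,"tz":35,"roll":0},{"tx":0,"ty":0,"tz":30,"roll":0},{"tx":0,"ty":0,"tz":22,"roll":0},{"tx":0,"ty":0,"tz":12,"roll":0},{"tx":0,"ty":0,"tz":5,"roll":0},{"tx":0,"ty":0,"tz":0,"roll":0},{"tx":0,"ty":0,"tz":0,"roll":0},{"tx":0,"ty":0,"tz":0,"roll":0}]'
python3 -m handwheel '[{"tx":0,"ty":0,"tz":2,"roll":0},{"tx":0,"ty":0,"tz":0,"roll":0},{"tx":0,"ty":0,"tz":0,"roll":0}]'
python3 -m handwheel '[{"tx":0,"ty":0,"tz":1.5,"roll":0},{"tx":0,"ty":0,"tz":0,"roll":0},{"tx":0,"ty":0,"tz":0,"roll":0}]'
```

```text
t: 18.9
tool_pos: [0.52, -0.304, 0.0402]
tool_rot: [3.108, 0.435, 0.004]
contact_force: [-0.2, 0.1, -2.2]
opening: 0.0477
grip_force: 41.8
t: 19.15
tool_pos: [0.5187, -0.3034, 0.0366]
tool_rot: [3.111, 0.435, 0.001]
contact_force: [-0.1, 0.2, -1.2]
opening: 0.0478
grip_force: 41.8
t: 19.4
tool_pos: [0.5183, -0.303, 0.0342]
tool_rot: [-3.111, -0.435, 0.0]
contact_force: [-0.9, 0.2, -1.7]
opening: 0.0477
grip_force: 41.8
```

```bash
python3 -m handwheel '[{"tx":0,"ty":0,"tz":1,"roll":0},{"tx":0,"ty":0,"tz":0,"roll":0},{"tx":0,"ty":0,"tz":0,"roll":0}]'
python3 -m handwheel '[{"tx":0,"ty":0,"tz":1,"roll":0},{"tx":0,"ty":0,"tz":0,"roll":0},{"tx":0,"ty":0,"tz":0,"roll":0}]'
```

```text
t: 19.65
tool_pos: [0.5184, -0.3031, 0.0332]
tool_rot: [-3.111, -0.435, 0.0]
contact_force: [-0.9, -0.5, -1.3]
opening: 0.0476
grip_force: 41.8
t: 19.9
tool_pos: [0.5184, -0.3031, 0.0331]
tool_rot: [-3.111, -0.435, 0.001]
contact_force: [-3.1, 2.0, 5.2]
opening: 0.0478
grip_force: 42.5
```

```bash
python3 -m handwheel '[{"tx":0,"ty":0,"tz":0,"roll":0},{"tx":0,"ty":0,"tz":0,"roll":0},{"tx":0,"ty":0,"tz":0,"roll":0},{"tx":0,"ty":0,"tz":0,"roll":0},{"tx":0,"ty":0,"tz":-8,"roll":0},{"tx":0,"ty":0,"tz":-20,"roll":0},{"tx":0,"ty":0,"tz":-35,"roll":0},{"tx":0,"ty":0,"tz":-40,"roll":0},{"tx":0,"ty":0,"tz":-40,"roll":0},{"tx":0,"ty":0,"tz":-27,"roll":0},{"tx":0,"ty":0,"tz":0,"roll":0.06},{"tx":0,"ty":0,"tz":0,"roll":0.11}]' 68 40
python3 -m handwheel '[{"tx":0,"ty":0,"tz":0,"roll":0.11},{"tx":0,"ty":0,"tz":0,"roll":0.11},{"tx":0,"ty":0,"tz":0,"roll":0.08},{"tx":0,"ty":0,"tz":0,"roll":0.036},{"tx":0,"ty":0,"tz":0,"roll":0},{"tx":0,"ty":0,"tz":0,"roll":0}]' 85
python3 go.py .463 .0725 .2 -.228
```

```text
t: 20.9
tool_pos: [0.52, -0.3042, 0.207]
tool_rot: [3.133, 0.163, 0.009]
contact_force: [-0.3, 0.9, 0.5]
opening: 0.068
grip_force: 0.0
t: 21.4
tool_pos: [0.5185, -0.3031, 0.2028]
tool_rot: [3.121, -0.356, 0.001]
contact_force: [0.4, 0.6, -0.7]
opening: 0.085
grip_force: 0.0
theta -0.227 tilt -1.0 roll 0.001 shift [-138.9 -353.3    2.6] rows 9.5 q6 1.14
```

```bash
python3 -m handwheel '[{"tx":-6,"ty":-15,"tz":0,"roll":0},{"tx":-14,"ty":-36,"tz":0,"roll":0},{"tx":-14,"ty":-36,"tz":0,"roll":0},{"tx":-14,"ty":-36,"tz":0,"roll":0},{"tx":-14,"ty":-36,"tz":0,"roll":0},{"tx":-14,"ty":-36,"tz":0,"roll":0},{"tx":-14,"ty":-36,"tz":0,"roll":0},{"tx":-14,"ty":-36,"tz":0,"roll":0},{"tx":-14,"ty":-36,"tz":0,"roll":0},{"tx":-13,"ty":-32,"tz":0,"roll":0},{"tx":-8,"ty":-18,"tz":0,"roll":0},{"tx":0,"ty":0,"tz":0,"roll":0}]'
python3 -m handwheel '[{"tx":0,"ty":0,"tz":0,"roll":0},{"tx":0,"ty":0,"tz":0,"roll":0},{"tx":0,"ty":0,"tz":0,"roll":0}]'
python3 go.py .463 .0725 .020 -.228
```

```text
t: 22.4
tool_pos: [0.4615, 0.0759, 0.2024]
tool_rot: [-3.121, 0.348, 0.0]
contact_force: [0.2, -0.5, 0.3]
opening: 0.0849
grip_force: 0.0
t: 22.65
tool_pos: [0.463, 0.0714, 0.2023]
tool_rot: [3.121, -0.359, 0.0]
contact_force: [-0.4, 0.5, -0.3]
opening: 0.0848
grip_force: 0.0
theta -0.229 tilt -1.0 roll -0.001 shift [ -0.2  -1.1 182.3] rows 4.6 q6 1.79
```

```bash
python3 -m handwheel '[{"tx":0,"ty":-1,"tz":20,"roll":0},{"tx":0,"ty":0,"tz":35,"roll":0},{"tx":0,"ty":0,"tz":40,"roll":0},{"tx":0,"ty":0,"tz":40,"roll":0},{"tx":0,"ty":0,"tz":30,"roll":0},{"tx":0,"ty":0,"tz":16,"roll":0},{"tx":0,"ty":0,"tz":0,"roll":0},{"tx":0,"ty":0,"tz":0,"roll":0}]'
python3 -m handwheel '[{"tx":0,"ty":0,"tz":0,"roll":0},{"tx":0,"ty":0,"tz":0,"roll":0},{"tx":0,"ty":0,"tz":0,"roll":0},{"tx":0,"ty":0,"tz":0,"roll":0},{"tx":0,"ty":0,"tz":0,"roll":0},{"tx":0,"ty":0,"tz":0,"roll":0},{"tx":0,"ty":0,"tz":0,"roll":0},{"tx":0,"ty":0,"tz":0,"roll":0},{"tx":0,"ty":0,"tz":0,"roll":0},{"tx":0,"ty":0,"tz":0,"roll":0}]' 30 40
python3 go.py .4633 .3284 .12 -.228
```

```text
t: 23.32
tool_pos: [0.4626, 0.0723, 0.0206]
tool_rot: [3.121, -0.36, -0.004]
contact_force: [0.3, -0.5, 0.8]
opening: 0.0851
grip_force: 0.0
t: 24.15
tool_pos: [0.4649, 0.0729, 0.0236]
tool_rot: [3.121, -0.357, 0.006]
contact_force: [-0.4, -2.4, 5.2]
opening: 0.0479
grip_force: 40.7
theta -0.228 tilt -0.99999 roll 0.0 shift [ -59.  -248.5  -96.6] rows 6.8 q6 1.8
```

```bash
python3 -m handwheel '[{"tx":0,"ty":0,"tz":-8,"roll":0},{"tx":0,"ty":0,"tz":-20,"roll":0},{"tx":0,"ty":0,"tz":-30,"roll":0},{"tx":0,"ty":0,"tz":-28,"roll":0},{"tx":-4,"ty":-15,"tz":-10,"roll":0},{"tx":-8,"ty":-34,"tz":0,"roll":0},{"tx":-9,"ty":-38,"tz":0,"roll":0},{"tx":-9,"ty":-38,"tz":0,"roll":0},{"tx":-9,"ty":-38,"tz":0,"roll":0},{"tx":-9,"ty":-38,"tz":0,"roll":0},{"tx":-8,"ty":-32,"tz":0,"roll":0},{"tx":-3,"ty":-15,"tz":0,"roll":0}]'
python3 -m handwheel '[{"tx":0,"ty":0,"tz":0,"roll":0},{"tx":0,"ty":0,"tz":0,"roll":0},{"tx":0,"ty":0,"tz":0,"roll":0},{"tx":0,"ty":0,"tz":0,"roll":0}]'
python3 go.py .4633 .3284 .033 -.228;  python3 - <<'E'
from h import *
im,d=optics.get_image("side"); cv2.imwrite("pics/side2.png",cv2.resize(im[100:340,150:450,::-1],(750,600)))
E
```

```text
t: 25.15
tool_pos: [0.461, 0.3318, 0.1181]
tool_rot: [-3.12, 0.352, -0.0]
contact_force: [-0.3, 0.1, -1.1]
opening: 0.0481
grip_force: 41.7
t: 25.48
tool_pos: [0.4618, 0.3267, 0.1172]
tool_rot: [3.12, -0.36, -0.0]
contact_force: [0.4, -1.0, -1.1]
opening: 0.0482
grip_force: 41.7
theta -0.23 tilt -1.0 roll -0.002 shift [ 1.1 -2.  84.2] rows 2.1 q6 2.29
```

View pics/side2.png

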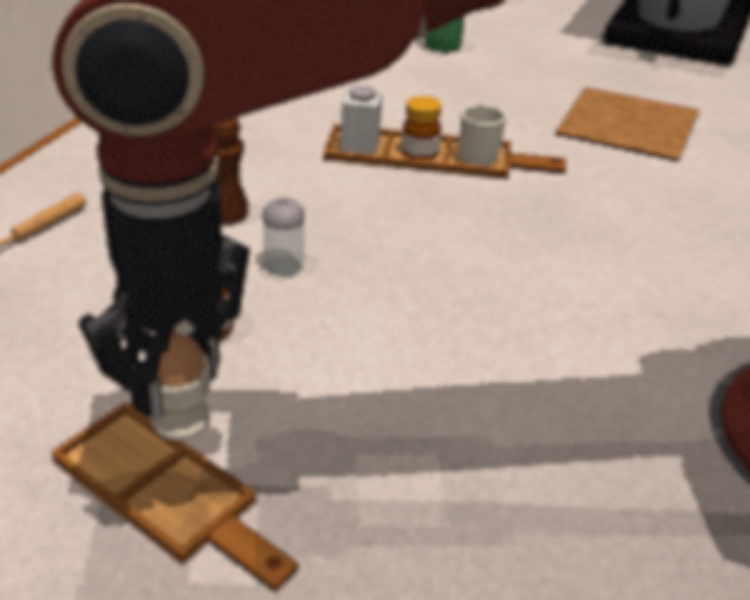

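The long tray is complete, with the tin at (362,120), the jar at (422,128) and the cup at (482,135). The egg cup hangs upright in the gripper at (183,390), so I lower it.

```bash
python3 -m handwheel '[{"tx":1,"ty":-1,"tz":15,"roll":0},{"tx":0,"ty":0,"tz":25,"roll":0},{"tx":0,"ty":0,"tz":24,"roll":0},{"tx":0,"ty":0,"tz":13,"roll":0},{"tx":0,"ty":0,"tz":6,"roll":0},{"tx":0,"ty":0,"tz":0,"roll":0},{"tx":0,"ty":0,"tz":0,"roll":0},{"tx":0,"ty":0,"tz":0,"roll":0}]'
python3 -m handwheel '[{"tx":0,"ty":0,"tz":2,"roll":0},{"tx":0,"ty":0,"tz":0,"roll":0},{"tx":0,"ty":0,"tz":0,"roll":0}]'
python3 -m handwheel '[{"tx":0,"ty":0,"tz":1.5,"roll":0},{"tx":0,"ty":0,"tz":0,"roll":0},{"tx":0,"ty":0,"tz":0,"roll":0}]'
```

```text
t: 26.2
tool_pos: [0.4642, 0.3294, 0.036]
tool_rot: [-3.119, 0.358, -0.004]
contact_force: [0.0, 0.9, -0.8]
opening: 0.0477
grip_force: 41.7
t: 26.45
tool_pos: [0.4633, 0.3291, 0.033]
tool_rot: [-3.121, 0.357, -0.001]
contact_force: [0.0, -0.1, -1.4]
opening: 0.048
grip_force: 41.7
t: 26.7
tool_pos: [0.4628, 0.3289, 0.0307]
tool_rot: [3.121, -0.358, -0.0]
contact_force: [0.5, -0.4, -1.1]
opening: 0.0482
grip_force: 41.7
```

```bash
python3 -m handwheel '[{"tx":0,"ty":0,"tz":1,"roll":0},{"tx":0,"ty":0,"tz":0,"roll":0},{"tx":0,"ty":0,"tz":0,"roll":0}]'
python3 -m handwheel '[{"tx":0,"ty":0,"tz":1,"roll":0},{"tx":0,"ty":0,"tz":0,"roll":0},{"tx":0,"ty":0,"tz":0,"roll":0}]'
```

```text
t: 26.95
tool_pos: [0.4628, 0.3288, 0.0297]
tool_rot: [3.121, -0.358, -0.0]
contact_force: [-0.0, 0.5, -0.8]
opening: 0.048
grip_force: 41.7
t: 27.2
tool_pos: [0.463, 0.3289, 0.0288]
tool_rot: [-3.121, 0.358, -0.0]
contact_force: [-0.9, -0.1, -1.9]
opening: 0.0477
grip_force: 41.7
```

```bash
python3 -m handwheel '[{"tx":0,"ty":0,"tz":1,"roll":0},{"tx":0,"ty":0,"tz":0,"roll":0},{"tx":0,"ty":0,"tz":0,"roll":0}]'
```

```text
t: 27.45
tool_pos: [0.4633, 0.3289, 0.0287]
tool_rot: [3.121, -0.357, 0.001]
contact_force: [-2.6, -3.3, 5.1]
opening: 0.0483
grip_force: 42.2
```

```bash
python3 -m handwheel '[{"tx":0,"ty":0,"tz":0,"roll":0},{"tx":0,"ty":0,"tz":0,"roll":0},{"tx":0,"ty":0,"tz":0,"roll":0},{"tx":0,"ty":0,"tz":0,"roll":0},{"tx":0,"ty":0,"tz":-8,"roll":0},{"tx":0,"ty":0,"tz":-20,"roll":0},{"tx":0,"ty":0,"tz":-35,"roll":0},{"tx":0,"ty":0,"tz":-40,"roll":0},{"tx":0,"ty":0,"tz":-40,"roll":0},{"tx":0,"ty":0,"tz":-27,"roll":0},{"tx":0,"ty":0,"tz":0,"roll":0},{"tx":0,"ty":0,"tz":0,"roll":0}]' 68 40
python3 go.py .5525 -.0015 .2 -.228
```

```text
t: 28.45
tool_pos: [0.4642, 0.3296, 0.2013]
tool_rot: [-3.118, 0.357, -0.008]
contact_force: [-0.3, -0.0, 0.2]
opening: 0.068
grip_force: 0.0
theta -0.228 tilt -0.99998 roll -0.0 shift [160.8 302.6   0.8] rows 8.6 q6 2.29
```

```bash
python3 -m handwheel '[{"tx":8,"ty":15,"tz":0,"roll":0},{"tx":17,"ty":32,"tz":0,"roll":0},{"tx":18,"ty":34,"tz":0,"roll":0},{"tx":18,"ty":34,"tz":0,"roll":0},{"tx":18,"ty":34,"tz":0,"roll":0},{"tx":18,"ty":34,"tz":0,"roll":0},{"tx":18,"ty":34,"tz":0,"roll":0},{"tx":18,"ty":34,"tz":0,"roll":0},{"tx":17,"ty":32,"tz":0,"roll":0},{"tx":11,"ty":20,"tz":0,"roll":0},{"tx":0,"ty":0,"tz":0,"roll":0},{"tx":0,"ty":0,"tz":0,"roll":0}]' 85
python3 -m handwheel '[{"tx":0,"ty":0,"tz":0,"roll":0},{"tx":0,"ty":0,"tz":0,"roll":0}]'
python3 go.py .5525 -.0015 .022 -.228
```

```text
t: 29.45
tool_pos: [0.5503, -0.0036, 0.1958]
tool_rot: [-3.12, 0.362, 0.006]
contact_force: [0.7, 0.7, 0.8]
opening: 0.0851
grip_force: 0.0
t: 29.62
tool_pos: [0.5505, -0.0016, 0.1968]
tool_rot: [-3.121, 0.356, 0.003]
contact_force: [0.7, -0.5, 0.0]
opening: 0.0851
grip_force: 0.0
theta -0.227 tilt -1.0 roll 0.001 shift [  2.2  -0.5 174.8] rows 4.4 q6 1.66
```

```bash
python3 -m handwheel '[{"tx":1,"ty":0,"tz":20,"roll":0},{"tx":0,"ty":0,"tz":35,"roll":0},{"tx":0,"ty":0,"tz":40,"roll":0},{"tx":0,"ty":0,"tz":38,"roll":0},{"tx":0,"ty":0,"tz":26,"roll":0},{"tx":0,"ty":0,"tz":14,"roll":0},{"tx":0,"ty":0,"tz":0,"roll":0},{"tx":0,"ty":0,"tz":0,"roll":0}]'
python3 -m handwheel '[{"tx":0,"ty":0,"tz":0,"roll":0},{"tx":0,"ty":0,"tz":0,"roll":0},{"tx":0,"ty":0,"tz":0,"roll":0},{"tx":0,"ty":0,"tz":0,"roll":0},{"tx":0,"ty":0,"tz":0,"roll":0},{"tx":0,"ty":0,"tz":0,"roll":0},{"tx":0,"ty":0,"tz":0,"roll":0},{"tx":0,"ty":0,"tz":0,"roll":0},{"tx":0,"ty":0,"tz":0,"roll":0},{"tx":0,"ty":0,"tz":0,"roll":0}]' 30 40
python3 go.py .5373 .3112 .19 -.228
```

```text
t: 30.28
tool_pos: [0.5513, -0.0018, 0.024]
tool_rot: [-3.121, 0.355, 0.003]
contact_force: [1.0, -0.3, -0.2]
opening: 0.0848
grip_force: 0.0
t: 31.12
tool_pos: [0.5536, -0.0029, 0.0267]
tool_rot: [-3.121, 0.358, -0.005]
contact_force: [-0.5, 1.4, 5.9]
opening: 0.0435
grip_force: 40.0
theta -0.228 tilt -1.0 roll -0.0 shift [ -86.4 -302.4 -163.3] rows 8.9 q6 1.66
```

```bash
python3 -m handwheel '[{"tx":0,"ty":0,"tz":-8,"roll":0},{"tx":0,"ty":0,"tz":-20,"roll":0},{"tx":0,"ty":0,"tz":-35,"roll":0},{"tx":0,"ty":0,"tz":-40,"roll":0},{"tx":0,"ty":0,"tz":-38,"roll":0},{"tx":0,"ty":0,"tz":-22,"roll":0}]'
python3 -m handwheel '[{"tx":-4,"ty":-15,"tz":0,"roll":0},{"tx":-9,"ty":-32,"tz":0,"roll":0},{"tx":-10,"ty":-35,"tz":0,"roll":0},{"tx":-10,"ty":-35,"tz":0,"roll":0},{"tx":-10,"ty":-35,"tz":0,"roll":0},{"tx":-10,"ty":-35,"tz":0,"roll":0},{"tx":-10,"ty":-35,"tz":0,"roll":0},{"tx":-10,"ty":-35,"tz":0,"roll":0},{"tx":-9,"ty":-30,"tz":0,"roll":0},{"tx":-4,"ty":-15,"tz":0,"roll":0},{"tx":0,"ty":0,"tz":0,"roll":0},{"tx":0,"ty":0,"tz":0,"roll":0}]'
python3 -m handwheel '[{"tx":0,"ty":0,"tz":0,"roll":0},{"tx":0,"ty":0,"tz":0,"roll":0},{"tx":0,"ty":0,"tz":0,"roll":0}]'
python3 go.py .5373 .3112 .036 -.228
```

```text
t: 31.62
tool_pos: [0.5536, -0.0033, 0.193]
tool_rot: [3.121, -0.358, 0.009]
contact_force: [0.4, 0.3, -0.6]
opening: 0.0436
grip_force: 40.9
t: 32.62
tool_pos: [0.5364, 0.3107, 0.1875]
tool_rot: [3.12, -0.356, -0.001]
contact_force: [-0.0, 0.3, -1.0]
opening: 0.043
grip_force: 41.1
t: 32.87
tool_pos: [0.537, 0.3094, 0.1878]
tool_rot: [3.121, -0.36, -0.0]
contact_force: [-0.3, -0.6, -1.6]
opening: 0.0435
grip_force: 41.1
theta -0.23 tilt -1.0 roll -0.002 shift [-1.000e-01 -1.900e+00  1.518e+02] rows 3.8 q6 2.2
```

```bash
python3 -m handwheel '[{"tx":0,"ty":-1,"tz":15,"roll":0},{"tx":0,"ty":0,"tz":30,"roll":0},{"tx":0,"ty":0,"tz":36,"roll":0},{"tx":0,"ty":0,"tz":32,"roll":0},{"tx":0,"ty":0,"tz":22,"roll":0},{"tx":0,"ty":0,"tz":11,"roll":0},{"tx":0,"ty":0,"tz":5,"roll":0},{"tx":0,"ty":0,"tz":0,"roll":0},{"tx":0,"ty":0,"tz":0,"roll":0},{"tx":0,"ty":0,"tz":0,"roll":0}]'
python3 -m handwheel '[{"tx":0,"ty":0,"tz":2,"roll":0},{"tx":0,"ty":0,"tz":0,"roll":0},{"tx":0,"ty":0,"tz":0,"roll":0}]'
python3 -m handwheel '[{"tx":0,"ty":0,"tz":1.5,"roll":0},{"tx":0,"ty":0,"tz":0,"roll":0},{"tx":0,"ty":0,"tz":0,"roll":0}]'
```

```text
t: 33.7
tool_pos: [0.5386, 0.3123, 0.0391]
tool_rot: [-3.119, 0.358, -0.005]
contact_force: [0.8, 0.2, -0.8]
opening: 0.0432
grip_force: 41.1
t: 33.95
tool_pos: [0.5374, 0.3119, 0.0356]
tool_rot: [-3.121, 0.357, -0.002]
contact_force: [-1.2, 0.5, -1.8]
opening: 0.0437
grip_force: 41.1
t: 34.2
tool_pos: [0.5368, 0.3116, 0.0332]
tool_rot: [3.121, -0.358, -0.0]
contact_force: [-0.2, 0.2, -0.8]
opening: 0.0433
grip_force: 41.1
```

```bash
python3 -m handwheel '[{"tx":0,"ty":0,"tz":1,"roll":0},{"tx":0,"ty":0,"tz":0,"roll":0},{"tx":0,"ty":0,"tz":0,"roll":0}]'
python3 -m handwheel '[{"tx":0,"ty":0,"tz":1,"roll":0},{"tx":0,"ty":0,"tz":0,"roll":0},{"tx":0,"ty":0,"tz":0,"roll":0}]'
```

```text
t: 34.45
tool_pos: [0.5368, 0.3116, 0.0321]
tool_rot: [3.121, -0.358, -0.0]
contact_force: [-0.0, 0.8, -1.1]
opening: 0.0431
grip_force: 41.1
t: 34.7
tool_pos: [0.5372, 0.3118, 0.0318]
tool_rot: [-3.121, 0.358, -0.001]
contact_force: [-1.8, -0.8, 2.2]
opening: 0.0434
grip_force: 40.8
```

```bash
python3 -m handwheel '[{"tx":0,"ty":0,"tz":0.5,"roll":0},{"tx":0,"ty":0,"tz":0,"roll":0},{"tx":0,"ty":0,"tz":0,"roll":0},{"tx":0,"ty":0,"tz":0,"roll":0},{"tx":0,"ty":0,"tz":-8,"roll":0},{"tx":0,"ty":0,"tz":-20,"roll":0},{"tx":0,"ty":0,"tz":-35,"roll":0},{"tx":0,"ty":0,"tz":-40,"roll":0},{"tx":0,"ty":0,"tz":-40,"roll":0},{"tx":0,"ty":0,"tz":-27,"roll":0},{"tx":0,"ty":0,"tz":0,"roll":0},{"tx":0,"ty":0,"tz":0,"roll":0}]' 64 40
python3 -m handwheel '[{"tx":-12,"ty":-15,"tz":0,"roll":0},{"tx":-24,"ty":-30,"tz":0,"roll":0},{"tx":-24,"ty":-30,"tz":0,"roll":0},{"tx":-24,"ty":-30,"tz":0,"roll":0},{"tx":-24,"ty":-30,"tz":0,"roll":0},{"tx":-24,"ty":-30,"tz":0,"roll":0},{"tx":-24,"ty":-30,"tz":0,"roll":0},{"tx":-24,"ty":-30,"tz":0,"roll":0},{"tx":-12,"ty":-15,"tz":0,"roll":0},{"tx":0,"ty":0,"tz":0,"roll":0},{"tx":0,"ty":0,"tz":0,"roll":0},{"tx":0,"ty":0,"tz":0,"roll":0}]'
python3 - <<'E'
from h import *
p=optics.camera_params("top"); im,d=optics.get_image("top"); cv2.imwrite("pics/top3.png",cv2.resize(im[:,:,::-1],(800,600)))
A=cloud(d,p).reshape(-1,3)
for n,c,h,b,t,a,x0 in (("egg",(.4633,.3284),.083,.02,(.5003,.3198),-.228,-38),("salt",(.5373,.3112),.085,.012,(.5003,.3198),-.228,38),
  ("cup",(.4458,-.3231),.067,.008,(.5189,-.3022),.278,-76),("jar",(.5189,-.3022),.075,.006,(.5189,-.3022),.278,0),("tin",(.592,-.2813),.077,.008,(.5189,-.3022),.278,76),
  ("bjar",(.572,.130),.098,.006,(.5724,.1308),0,0),("mill",(.659,-.062),.136,.02,(.6596,-.0622),0,0)):
    B=A[(np.hypot(*(A[:,:2]-c).T)<.045)&(A[:,2]>h-b)&(A[:,2]<h+.02)]
    if len(B)<5: print(n,"few"); continue
    (cx,cy),r=cv2.minEnclosingCircle(B[:,:2].astype(np.float32)); e=np.array([np.cos(a),np.sin(a)]); v=np.array([cx,cy])-t
    print(n,"local mm",np.round([v@e*1000-x0,v@[-e[1],e[0]]*1000],1),"r",round(r,4),"ztop",np.nanpercentile(B[:,2],98).round(3))
E
```

```text
t: 35.7
tool_pos: [0.5384, 0.3123, 0.2046]
tool_rot: [-3.118, 0.357, -0.009]
contact_force: [0.0, 1.2, -0.9]
opening: 0.0637
grip_force: 0.0
t: 36.7
tool_pos: [0.4041, 0.5878, 0.199]
tool_rot: [3.118, -0.358, -0.002]
contact_force: [-0.5, -0.8, -0.1]
opening: 0.0638
grip_force: 0.0
egg local mm [-0.8 -1.7] r 0.021 ztop 0.083
salt local mm [-1.3  0.4] r 0.0228 ztop 0.086
cup local mm [-1.1  1. ] r 0.028 ztop 0.069
jar local mm [-3.9 -0.1] r 0.0233 ztop 0.077
tin local mm [-0.4  2.2] r 0.031 ztop 0.086
bjar local mm [-0.1  0.2] r 0.0285 ztop 0.1
mill local mm [-0.3  0.2] r 0.019 ztop 0.135
```

View pics/top3.png

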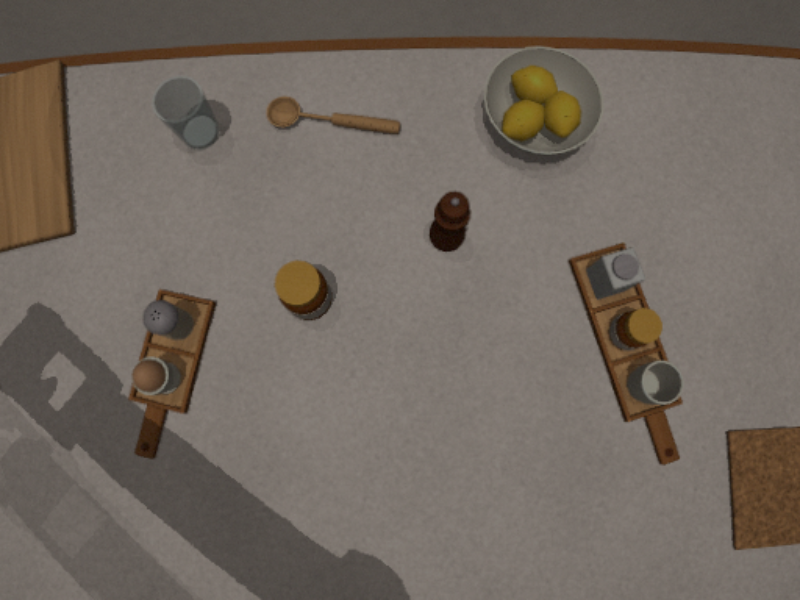

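The picture shows all five things standing within 4 mm of their compartment centres: salt (160,318), egg cup (151,376), tin (622,268), jar (643,327) and tea cup (660,382). The mill and big jar have not moved, so I hand the job in.

```bash
python3 -c "from station import ctrl; print(ctrl.finish_job())"
```

```text
the job is handed in; nothing more can be done
None
```

Both trays are made up and the job is handed in: by my last measurement all five things stand in their own compartments within 4 mm of centre, and the pepper mill and big jar have not moved; the hand-in call returned no verdict.

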